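Grease the spare bearing unit

TASK

Work the green bearing unit loose by turning its hand wheel one full turn by the red crank handle, either way round, until the handle is back where it started. Then take the push-type grease gun from its stand, set its coupler squarely on the tilted grease nipple of the unit and press until the coupler snaps, and finish while holding the gun there, pushed most of the way in against its spring. Leave the metal tin and the white lidded crucible standing where they are.

Things in the scene. Friction and masses are not known exactly. Their poses are not given: they have to be found in the camera images.
- crank (a point): Centre of the red crank handle standing on the hand wheel's rim: round, 21 mm across, 42 mm tall, top 19 mm above this point; the rim's top is 26 mm below it. The sleeve spins freely on its pin, so it can be pinched from above and led round without turning the gripper. It stays upright and runs on a level circle of 45 mm radius about the wheel's axis.
- wheel_centre (a point): Centre of the hand wheel (black rim 101 mm across, 11 mm thick, three spokes), 75 mm above the table, on the unit's vertical axis; the crank handle's centre is 32 mm higher. x and y turn with the wheel. The unit is bolted down: dark base plate 110 x 110 mm, green round housing 72 mm across (88 mm at its foot), 58 mm high.
- wheel (a joint): Turn of the hand wheel in rad, counter-clockwise from above positive; starts between -0.8 and 0.8, can turn from -8 to 8, slightly stiff (about 1.5 N at the handle), stays where it is left. A full turn is 6.28.
- nipple_tip (a point): Tip of the tilted steel grease nipple on the green arm of the unit, outside the wheel, on the side roughly facing the robot. z points outward along its axis: up, leaning 0.44 rad (25 degrees) from vertical, away from the wheel. x lies in the plane of the lean. It is rigid: a ball head 16 mm across on a neck 10 mm across, 24 mm above a brass foot 22 mm across.
- gun_grip (a point): Centre of the orange square grip of the grease gun: 24 x 24 mm, 44 mm long; z along the gun's axis, up as it stands in its stand at the start; x, y normal to the flats. Below it a black flange 46 mm across (upper face 22 mm below this point), then a barrel 34 mm across, then the steel coupler, its mouth 118 mm below this point with the spring relaxed. Mass about 0.26 kg.
- coupler_seat (a point): Bottom of the coupler's bore, on the gun's axis, 100 mm below gun_grip with the spring relaxed; z along the gun's axis towards the grip. Bore 20 mm wide, 18 mm deep, mouth flared to about 28 mm (36 mm outside). Three sprung jaws in the mouth snap behind the ball head at a push of about 6 N, with the seat 5 mm from the tip; fully on, nipple_tip touches this point.
- coupler (a joint): How far the coupler is pushed into the barrel against the gun's spring, in m: 0 relaxed, 0.014 at the stop. The push needed is 4 N at first and grows by 0.7 N a mm to 14 N at the stop. It is pushed in a few mm before the jaws snap over the nipple, springs out a little as they do, and springs back when let go.
- stand: Grey stand, 70 x 70 x 60 mm, bolted down, origin in the middle of its underside, with one round hole 41 mm wide and 52 mm deep in the top in which the gun stands nose down.
- tin: Pale metal tin with press lid, 64 mm across, 30 mm high, loose bystander; origin in the middle of its underside.
- crucible: White porcelain crucible with a knobbed lid (one piece), 48 mm across, 48 mm high, loose bystander; origin in the middle of its underside.
- sieve_shaker: Fixed sieve shaker right of the bearing unit, origin under its middle: base 380 x 300 mm (x, y), 120 mm high, its front 190 mm nearer the robot than the origin; on it a stack of white sieves 210 mm across up to 530 mm high, with two rods beside it up to 705 mm. Keep the arm clear of it.

How it is judged:
On the way, in this order (a step that is already met when the one before it is completed fails the run):
1. the hand wheel has been turned one full turn and the crank handle is back within 20 mm of where it started (distance of crank from where it was at the start of the episode below 0.02 m and (value of joint wheel above 5.2 rad or value of joint wheel below -5.2 rad)), for 0.2 s.
2. the coupler sits squarely on the nipple and has snapped (distance between coupler_seat and nipple_tip below 0.0045 m and angle between the z axis of coupler_seat and the z axis of nipple_tip, either way round below 0.15 rad and value of joint coupler above 0.0075 m), for 0.2 s.
At the end, for the whole second after the job is handed in: The gripper holds the gun with the bottom of the coupler's bore within 4.5 mm of the nipple's tip, axes within 0.15 rad, the coupler pushed in by over 7.5 mm; the wheel has made one full turn, its handle within 20 mm of its start; tin and crucible within 30 mm of their places (all of step 1 and all of step 2 and contact force between the fingers and gun above 2 N and distance of each of tin, crucible from where it was at the start of the episode below 0.03 m); the arm keeps its last pose, push and grip.
It fails at once if the tin is moved by more than 30 mm or tipped (distance of tin from where it was at the start of the episode above 0.03 m or angle between tin's own z axis and vertical above 0.5 rad).
It fails at once if the crucible is moved by more than 30 mm or tipped (distance of crucible from where it was at the start of the episode above 0.03 m or angle between crucible's own z axis and vertical above 0.5 rad).
It also fails if it takes over 72 s, if anything falls off the work surface, if the arm or the gripper's body presses on something with over 40 N, if the wrist force passes 120 N, or if a joint passes its speed limit or range.

ROBOT

A 6-joint arm with a two-finger parallel gripper is mounted at the origin on a cart in front of the work surface, level with it; the furniture and walls round the work are solid. World frame = base frame: x ahead of the robot, y to its left, z up, the work surface at z = 0. Lengths are in m, angles in rad, forces in N, time in s.
With the tool pointing down it reaches from about 0.25 to 0.725 m from the base axis. Payload 4 kg.
Tool frame: the origin (TCP) lies on the centre line of the jaws, within the pads' length; the fingertips stand ahead of it and the grasp point (between the pads) lies 11 mm behind it (bot.tip_extent is the z of the fingertips in the tool frame, in m); z points along the fingers, y is the direction in which the jaws open and shut (so a half turn about z gives the same grasp; the last joint's range is limited). The gripper opens to 85 mm and grips with 20 to 120 N. Pads are 22 mm wide; open, the fingers measure 114 mm over their backs; the gripper's body (76 mm by 85 mm) begins 54 mm behind the grasp point. The pads swing forward as they close: fully open they stand 13 mm farther back than shut.
Start: joints at [-1.279, 0.241, 0.005, 1.335, 0, 1.571], TCP at [0.144, -0.479, 0.239] pointing down, gripper open.
Joint ranges: [-2.72, 2.72], [-1.05, 1.87], [-1.09, 1.28], [-1.99, 2.15], [-1.42, 1.44], [-3.14, 3.14]. Speed limits (rad/s): [2.79, 2.79, 3.14, 3.14, 3.14, 3.14].

INTERFACE

Orientations are given as a unit quaternion [x, y, z, w].
In Python, from workcell import bot gives the robot as it stands.
- The arm moves only by the shell command python3 -m jog 'ROWS'. ROWS is JSON, a list that holds one entry, the list of rows, each a list of 7 numbers: the shift along the world's x, y, z in m, then the turn, a rotation vector about the world's x, y, z in degrees, then the closure in counts, from 0 (fully open) to 255 (shut). In form: [[[tx, ty, tz, ax, ay, az, fingers], ...]]. A call has 1 to 10 rows; each row is the pose to reach, as a shift and turn from the pose commanded when the call began; what a row does not reach only later rows make up. A row lasts 1/12 s, in which the tool goes at most 41.7 mm and 7.16 degrees, less where a joint would pass 70% of its speed; a pose out of reach is approached as far as the arm can. A call with a gripper value outside its range is refused whole. The fingers move at their own pace and stop on an object; the grip force is fixed at half the most. Time passes only in rows, so rows that repeat a pose let the fingers close. It gives the time, the measured TCP pose, the force and the opening at its end, in the units of the state.
- bot.get_obs(): the state, without advancing time (a new reading comes with each control period).
- bot.camera(name): name is "side" or "top" or "wrist"; returns the picture (384x512x3 uint8, blue, green, red); there is no depth.
- bot.camera_model(name): a dict with "K" (3x3 intrinsics, pixels), "k1" (the pictures are not rectified: a ray, as slopes to the right and down, at radius r is drawn at 1 + k1 r^2 times it, then the intrinsics apply), "T" (4x4, takes a point from camera to world coordinates). Camera axes: x right, y down, z forward; pixel columns grow to the right and rows downward; lengths in m; the calibration is good to about 2 mm. A picture is of the moment at which its call begins: read the wrist's pose just before it. camera_model takes no time and is no camera call; for the wrist camera it gives the pose at the moment of the call.
- bot.job_done(): hands the job in, once; it reports no verdict.
The state is a dict: "clock": time; "joint_pos": joint angles; "joint_vel": joint speeds; "tau": joint torques, N m; "eef_pos": TCP position; "tool_rot": TCP orientation; "ft_force": force on the tool from outside, world axes, zero at the start; "ft_torque": the same for the moment, N m; "grip_width": finger opening in m.
Only numpy, scipy, OpenCV 4.12 (cv2) and the standard library are available. Lean on these libraries where they do the work, as an engineer would, in place of code of your own. Each camera call takes 0.05 s, during which the arm holds its last target. There are 200 camera calls.

## Working session

There is one attempt and no reset: what is moved stays moved. The work goes in short steps, Python scripts to look and compute and a shell command to move; the robot and the scene stay as the last step left them, time stands still between calls to the robot, and variables do not carry over. Pictures are saved under pics/ and viewed, about 8 in all and at most 12, crops included, and the job is handed in when it is done.

```bash
ls; mkdir -p pics; cat > h.py <<'E'
import numpy as np, cv2
from workcell import bot
from scipy.spatial.transform import Rotation as R
def snap(n,f):
    m=bot.camera_model(n); im=bot.camera(n); cv2.imwrite(f'pics/{f}.png',im); np.savez(f'pics/{f}.npz',K=m['K'],k1=m['k1'],T=m['T']); return im
def ray(f,u,v):
    m=np.load(f'pics/{f}.npz'); K=m['K']; d=np.array([(u-K[0,2])/K[0,0],(v-K[1,2])/K[1,1]]); s=d.copy()
    for _ in range(20): s=d/(1+m['k1']*(s@s))
    T=m['T']; w=T[:3,:3]@np.array([s[0],s[1],1]); return T[:3,3],w/np.linalg.norm(w)
def atz(f,u,v,z):
    o,d=ray(f,u,v); return o+d*(z-o[2])/d[2]
def tri(*obs):
    A=np.zeros((3,3));b=np.zeros(3);L=[]
    for f,u,v in obs:
        o,d=ray(f,u,v);P=np.eye(3)-np.outer(d,d);A+=P;b+=P@o;L.append((o,P))
    x=np.linalg.solve(A,b); return x,[float(np.linalg.norm(P@(x-o))) for o,P in L]
def proj(f,p):
    m=np.load(f'pics/{f}.npz');T=m['T'];c=T[:3,:3].T@(np.array(p)-T[:3,3]);s=c[:2]/c[2];s=s*(1+m['k1']*(s@s));K=m['K'];return [K[0,0]*s[0]+K[0,2],K[1,1]*s[1]+K[1,2]]
E
python3 - <<'E'
from h import *
np.set_printoptions(precision=4,suppress=True)
ims=[snap(n,n+'0') for n in('side','top','wrist')]
for n in('side','top','wrist'):
    m=bot.camera_model(n);print(n,m['K'][0],m['k1'],m['T'])
o=bot.get_obs();print({k:np.round(v,4) for k,v in o.items()},bot.tip_extent)
cv2.imwrite('pics/a.png',cv2.resize(ims[0],(800,600),interpolation=cv2.INTER_CUBIC))
cv2.imwrite('pics/b.png',cv2.resize(ims[1],(800,600),interpolation=cv2.INTER_CUBIC))
E
```

```text
pics
side [467.7042   0.     258.2257] -0.09521306413096779 [[ 0.929  -0.2573  0.266   0.2896]
 [-0.3697 -0.6152  0.6963 -0.6216]
 [-0.0155 -0.7452 -0.6666  0.8301]
 [ 0.      0.      0.      1.    ]]
top [367.574    0.     263.2686] -0.10501923760863578 [[-0.0311 -0.9962  0.0815  0.4667]
 [-0.9995  0.0309 -0.0035  0.1543]
 [ 0.001  -0.0816 -0.9967  1.1466]
 [ 0.      0.      0.      1.    ]]
wrist [333.0384   0.     257.2077] -0.08848161782828907 [[ 0.2874 -0.9194 -0.2683  0.2108]
 [-0.9578 -0.2764 -0.0788 -0.4587]
 [-0.0017  0.2796 -0.9601  0.3727]
 [ 0.      0.      0.      1.    ]]
{'clock': np.float64(0.15), 'joint_pos': array([-1.279 ,  0.2413,  0.004 ,  1.3352, -0.    ,  1.5708]), 'joint_vel': array([-0.0016, -0.003 ,  0.0035, -0.0002, -0.0003,  0.0011]), 'tau': array([  0.0009, -37.2635,  25.2639,   0.0124,  -0.    ,  -0.    ]), 'eef_pos': array([ 0.1437, -0.4784,  0.2386]), 'tool_rot': array([ 0.9894,  0.1454, -0.0001, -0.0008]), 'ft_force': array([-0.4633, -1.1459, -0.2198]), 'ft_torque': array([ 0.0532,  0.0114, -0.0052]), 'grip_width': np.float64(0.085)} 0.008
```

View pics/a.png

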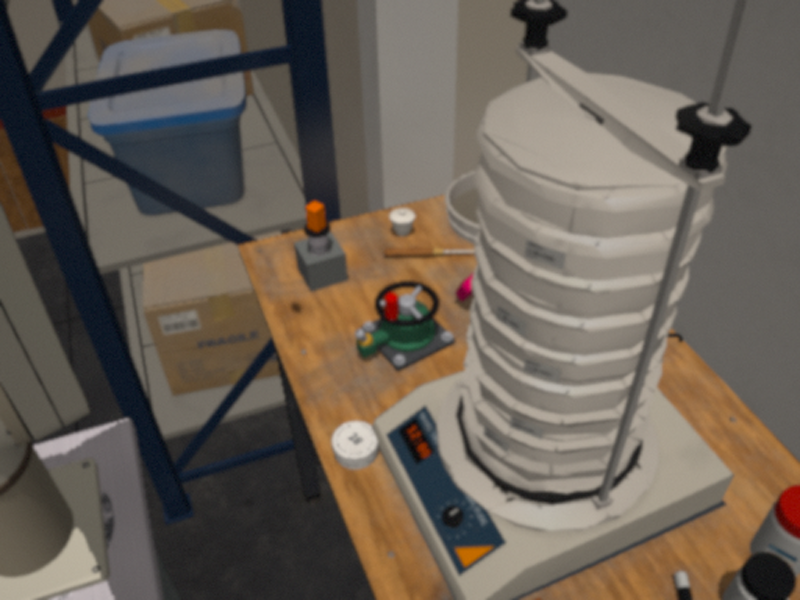

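View pics/b.png

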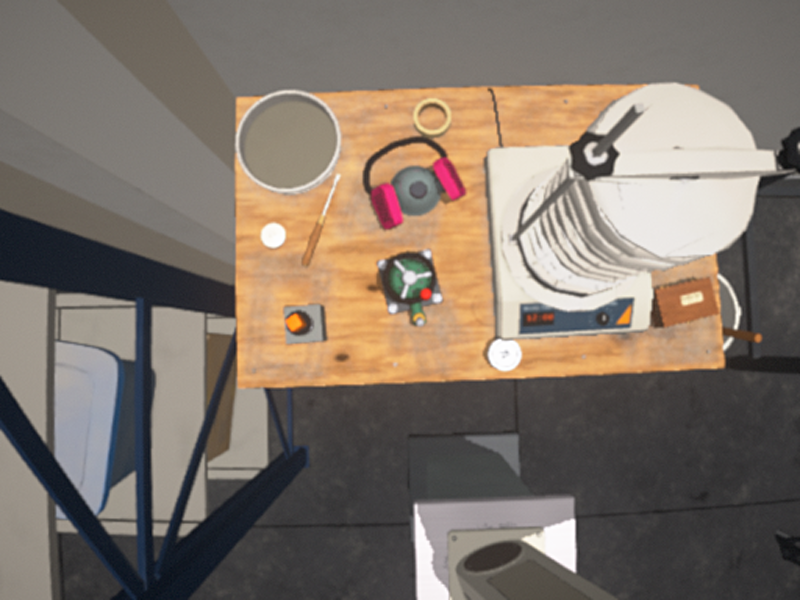

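Side view: crank (391,306), gun grip (316,216), nipple (366,340), tin (354,444), crucible (402,220). Top view: crank (426,294), hub (408,278), nipple (418,320), gun (297,322), tin (505,353). Next I triangulate.

```bash
python3 - <<'E'
from h import *
np.set_printoptions(precision=4,suppress=True)
s=1/1.5625
def cen(f,lo,hi,box):
    im=cv2.imread(f'pics/{f}.png');h=cv2.cvtColor(im,cv2.COLOR_BGR2HSV);m=cv2.inRange(h,lo,hi)
    k=np.zeros_like(m);x0,y0,x1,y1=[int(v*s) for v in box];k[y0:y1,x0:x1]=1
    y,x=np.nonzero(m*k);print(f,len(x),x.min(),x.max(),y.min(),y.max());return f,x.mean(),y.mean()
red=((0,150,100),(6,255,255));org=((7,180,120),(18,255,255))
a=cen('side0',*red,(370,280,410,330));b=cen('top0',*red,(410,280,440,310));print('crank',tri(a,b), atz('top0',b[1],b[2],.126))
a=cen('side0',*org,(295,195,335,240));b=cen('top0',*org,(275,300,320,340));print('grip',tri(a,b))
P=lambda n,x,y:(n,x*s-.2,y*s-.2)
print('hub',tri(P('side0',407,302),P('top0',409,279)))
print('nip',tri(P('side0',364,338),P('top0',418,321)))
print('tin',atz(*P('top0',505,353),.03),'cruc',atz(*P('top0',273,235),.04))
print('stand',[atz(*P('top0',x,y),.06) for x,y in((285,306),(325,305),(326,342),(287,343))])
for n,b in(('side0',(180,180,330,250)),('top0',(165,150,300,225))):
    im=cv2.imread(f'pics/{n}.png')[b[1]:b[3],b[0]:b[2]];c=cv2.resize(im,(750,int(750*im.shape[0]/im.shape[1])),interpolation=cv2.INTER_CUBIC);cv2.imwrite(f'pics/{n}c.png',c)
E
```

```text
side0 119 246 254 187 203
top0 45 269 275 184 191
crank (array([0.5558, 0.126 , 0.1095]), [0.0006883366350866268, 0.0006883366350869545]) [0.5551 0.1263 0.126 ]
side0 171 196 206 128 146
top0 94 183 195 201 211
grip (array([0.5103, 0.3594, 0.1312]), [0.00044197784090792156, 0.0004419778409078581])
hub (array([0.5892, 0.1541, 0.0792]), [0.0017406832202774018, 0.0017406832202776195])
nip (array([0.5119, 0.1393, 0.0446]), [0.002047604014123323, 0.0020476040141231187])
tin [ 0.4429 -0.0274  0.03  ] cruc [0.6874 0.419  0.04  ]
stand [array([0.5455, 0.3923, 0.06  ]), array([0.5451, 0.3156, 0.06  ]), array([0.4749, 0.3151, 0.06  ]), array([0.4751, 0.3895, 0.06  ])]
```

```bash
python3 -m jog '[[[0.156,0.23,0.06,0,0,30,0],[0.156,0.23,0.06,0,0,30,0],[0.156,0.23,0.06,0,0,40,0],[0.156,0.23,0.06,0,0,50,0],[0.156,0.23,0.06,0,0,60,0],[0.156,0.23,0.06,0,0,60,0],[0.156,0.23,0.06,0,0,60,0],[0.216,0.53,0.06,0,0,60,0],[0.216,0.53,0.06,0,0,60,0],[0.216,0.53,0.06,0,0,60,0]]]'
python3 -c "
from h import *
o=bot.get_obs();print(o['joint_pos'],o['eef_pos'])"
```

```text
clock: 0.98
eef_pos: [0.3243, -0.1245, 0.2993]
tool_rot: [0.784, 0.621, 0.0, 0.0]
ft_force: [1.1, 0.2, -0.3]
grip_width: 0.0853
[-3.66600886e-01 -8.63145699e-02 -1.98797301e-01  1.45811694e+00
  1.07607757e-04  1.43500052e+00] [ 0.32430508 -0.12448541  0.29928004]
```

```bash
python3 -m jog '[[[0.06,0.2,0,0,0,0,0],[0.06,0.2,0,0,0,0,0],[0.06,0.2,0,0,0,0,0],[0.06,0.2,0,0,0,0,0],[0.06,0.2,0,0,0,0,0],[0.17,0.22,-0.02,0,0,0,0],[0.17,0.22,-0.02,0,0,0,0],[0.17,0.22,-0.02,0,0,0,0],[0.17,0.22,-0.02,0,0,0,0],[0.17,0.22,-0.02,0,0,0,0]]]'
python3 -c "
from h import *
im=snap('wrist','w1');cv2.imwrite('pics/w1v.png',cv2.resize(im,(800,600),interpolation=cv2.INTER_CUBIC))
print(bot.get_obs()['eef_pos'])"
```

```text
clock: 1.82
eef_pos: [0.4946, 0.094, 0.2773]
tool_rot: [0.784, 0.621, -0.002, -0.001]
ft_force: [0.2, 0.3, 0.6]
grip_width: 0.0854
[0.49374094 0.09364877 0.27820002]
```

View pics/w1v.png

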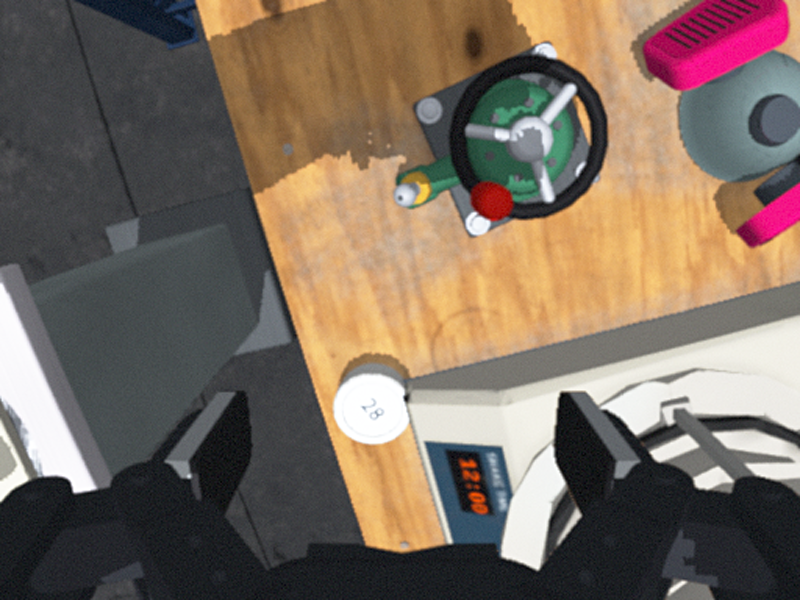

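Wrist view: crank top (492,200), hub (533,138), nipple ball (403,193), brass foot (419,187), tin (372,408).

```bash
python3 - <<'E'
from h import *
np.set_printoptions(precision=4,suppress=True)
s=.64
im=cv2.imread('pics/w1.png');h=cv2.cvtColor(im,cv2.COLOR_BGR2HSV)
m=cv2.inRange(h,(0,150,60),(6,255,255));m[:110]=0;m[150:]=0;m[:,:290]=0;m[:,340:]=0
y,x=np.nonzero(m);a=('w1',x.mean(),y.mean());print(a)
print('crank',tri(a,('side0',250,195),('top0',272,187.5)),atz(*a,.118))
dk=cv2.inRange(h,(0,0,0),(180,255,45));dk[:20]=0;dk[150:]=0;dk[:,:280]=0;dk[:,400:]=0
n,l,st,c=cv2.connectedComponentsWithStats(dk);i=1+np.argmax(st[1:,4]);print(st[i])
k,_=cv2.findContours((l==i).astype('u1'),cv2.RETR_EXTERNAL,cv2.CHAIN_APPROX_NONE);k=max(k,key=len)
e=cv2.fitEllipse(cv2.convexHull(k));print(e,'rimC',atz('w1',*e[0],.075))
P=lambda n,x,y:(n,x*s-.2,y*s-.2)
print('hub',tri(P('w1',533,136),P('side0',407,302),P('top0',409,279)))
print('nip',tri(P('w1',404,192),P('side0',364,338),P('top0',418,321)),tri(P('w1',404,192),P('side0',364,338)))
print('foot',[atz(*P('w1',419,187),z) for z in(.03,.05)])
E
```

```text
('w1', np.float64(314.9524886877828), np.float64(127.85746606334841))
crank (array([0.5555, 0.1265, 0.1082]), [0.0015010115883787015, 0.00047095514022379206, 0.0019464470664052938]) [0.5527 0.1282 0.118 ]
[ 287   35  101  105 2143]
((337.4591064453125, 87.12994384765625), (99.87701416015625, 104.22628021240234), 24.687297821044922) rimC [0.5878 0.1569 0.075 ]
hub (array([0.5898, 0.1553, 0.0781]), [0.001370201311234468, 0.001634902031120408, 0.002263050892826806])
nip (array([0.5093, 0.1388, 0.0461]), [0.004754848304476255, 0.0043948347881572715, 0.0011599721767483664]) (array([0.5089, 0.1378, 0.0469]), [0.004514377257241443, 0.004514377257241427])
foot [array([0.5156, 0.139 , 0.03  ]), array([0.5153, 0.1402, 0.05  ])]
```

```bash
python3 -m jog '[[[0.061,0.033,-0.04,0,0,0,0],[0.061,0.033,-0.05,0,0,0,0],[0.061,0.033,-0.08,0,0,0,0],[0.061,0.033,-0.11,0,0,0,0],[0.061,0.033,-0.14,0,0,0,0],[0.061,0.033,-0.165,0,0,0,0],[0.061,0.033,-0.178,0,0,0,0],[0.061,0.033,-0.178,0,0,0,0],[0.061,0.033,-0.178,0,0,0,0]]]'
python3 -m jog '[[[0,0,0,0,0,0,255],[0,0,0,0,0,0,255],[0,0,0,0,0,0,255],[0,0,0,0,0,0,255],[0,0,0,0,0,0,255],[0,0,0,0,0,0,255],[0,0,0,0,0,0,255],[0,0,0,0,0,0,255]]]'
```

```text
clock: 2.62
eef_pos: [0.5543, 0.1261, 0.1019]
tool_rot: [0.784, 0.62, -0.0, -0.0]
ft_force: [0.2, 0.5, 0.2]
grip_width: 0.0857
clock: 3.28
eef_pos: [0.5555, 0.1267, 0.1022]
tool_rot: [0.784, 0.621, 0.0, 0.0]
ft_force: [-2.0, -1.1, 6.0]
grip_width: 0.0189
```

```bash
python3 - <<'E'
import numpy as np
for t0 in(-138.2,-18.2,101.8):
    for k in range(1,11):
        a=np.radians(t0+12*k);b=np.radians(t0);print('[%.4f,%.4f,0,0,0,0,255]'%(.045*(np.cos(a)-np.cos(b)),.045*(np.sin(a)-np.sin(b))),end=',')
    print()
E
```

```text
[0.0070,-0.0063,0,0,0,0,255],[0.0151,-0.0111,0,0,0,0,255],[0.0240,-0.0140,0,0,0,0,255],[0.0334,-0.0150,0,0,0,0,255],[0.0427,-0.0141,0,0,0,0,255],[0.0517,-0.0112,0,0,0,0,255],[0.0599,-0.0065,0,0,0,0,255],[0.0669,-0.0002,0,0,0,0,255],[0.0724,0.0074,0,0,0,0,255],[0.0763,0.0159,0,0,0,0,255],
[0.0020,0.0092,0,0,0,0,255],[0.0020,0.0186,0,0,0,0,255],[0.0001,0.0278,0,0,0,0,255],[-0.0037,0.0364,0,0,0,0,255],[-0.0092,0.0440,0,0,0,0,255],[-0.0162,0.0504,0,0,0,0,255],[-0.0243,0.0551,0,0,0,0,255],[-0.0332,0.0580,0,0,0,0,255],[-0.0426,0.0591,0,0,0,0,255],[-0.0520,0.0581,0,0,0,0,255],
[-0.0090,-0.0029,0,0,0,0,255],[-0.0171,-0.0076,0,0,0,0,255],[-0.0241,-0.0138,0,0,0,0,255],[-0.0297,-0.0214,0,0,0,0,255],[-0.0335,-0.0300,0,0,0,0,255],[-0.0355,-0.0392,0,0,0,0,255],[-0.0356,-0.0486,0,0,0,0,255],[-0.0336,-0.0578,0,0,0,0,255],[-0.0298,-0.0664,0,0,0,0,255],[-0.0243,-0.0740,0,0,0,0,255],
```

```bash
python3 -m jog '[[[0.007,-0.0063,0,0,0,0,255],[0.015,-0.011,0,0,0,0,255],[0.024,-0.014,0,0,0,0,255],[0.0334,-0.015,0,0,0,0,255],[0.0427,-0.014,0,0,0,0,255],[0.0517,-0.011,0,0,0,0,255],[0.06,-0.0065,0,0,0,0,255],[0.067,0,0,0,0,0,255],[0.0724,0.0074,0,0,0,0,255],[0.0763,0.016,0,0,0,0,255]]]'
```

```text
clock: 4.12
eef_pos: [0.6324, 0.1421, 0.1022]
tool_rot: [0.784, 0.62, 0.0, 0.001]
ft_force: [-3.1, -0.7, 6.7]
grip_width: 0.0193
```

```bash
python3 -m jog '[[[0.002,0.0092,0,0,0,0,255],[0.002,0.0186,0,0,0,0,255],[0,0.0278,0,0,0,0,255],[-0.0037,0.0364,0,0,0,0,255],[-0.0092,0.044,0,0,0,0,255],[-0.0162,0.0504,0,0,0,0,255],[-0.0243,0.055,0,0,0,0,255],[-0.0332,0.058,0,0,0,0,255],[-0.0426,0.059,0,0,0,0,255],[-0.052,0.058,0,0,0,0,255]]]'
python3 -m jog '[[[-0.009,-0.003,0,0,0,0,255],[-0.017,-0.0076,0,0,0,0,255],[-0.024,-0.0138,0,0,0,0,255],[-0.0297,-0.0214,0,0,0,0,255],[-0.0335,-0.03,0,0,0,0,255],[-0.0355,-0.039,0,0,0,0,255],[-0.0356,-0.0486,0,0,0,0,255],[-0.0336,-0.0578,0,0,0,0,255],[-0.03,-0.0664,0,0,0,0,255],[-0.0243,-0.074,0,0,0,0,255]]]'
python3 -m jog '[[[0,0,0,0,0,0,255],[0,0,0,0,0,0,255],[0,0,0,0,0,0,255],[0,0,0,0,0,0,255],[0,0,0,0,0,0,150],[0,0,0,0,0,0,100],[0,0,0,0,0,0,60],[0,0,0,0,0,0,40],[0,0,0,0,0,0,40]]]'
```

```text
clock: 4.95
eef_pos: [0.5808, 0.2004, 0.1022]
tool_rot: [0.784, 0.62, 0.001, 0.002]
ft_force: [4.0, -4.4, 4.6]
grip_width: 0.019
clock: 5.78
eef_pos: [0.5554, 0.1266, 0.1021]
tool_rot: [0.784, 0.621, 0.001, -0.001]
ft_force: [0.6, 4.2, 7.6]
grip_width: 0.019
clock: 6.53
eef_pos: [0.5546, 0.1264, 0.1005]
tool_rot: [0.784, 0.621, -0.001, -0.0]
ft_force: [-0.0, 0.5, 0.5]
grip_width: 0.0721
```

```bash
python3 -m jog '[[[0,0,0.03,0,0,0,40],[0,0,0.07,0,0,0,20],[0,0,0.11,0,0,0,0],[0,0.02,0.15,0,0,0,0],[-0.03,0.06,0.15,0,0,0,0],[-0.06,0.09,0.15,0,0,0,0],[-0.06,0.09,0.15,0,0,0,0],[-0.06,0.09,0.15,0,0,0,0],[-0.06,0.09,0.15,0,0,0,0]]]'
python3 -c "
from h import *
im=snap('wrist','w2');print(bot.get_obs()['eef_pos'])"
python3 -m jog '[[[0.02,0.06,0.03,0,0,0,0],[0.02,0.06,0.03,0,0,0,0],[0.02,0.06,0.03,0,0,0,0],[0.02,0.06,0.03,0,0,0,0]]]'
python3 -c "
from h import *
im=snap('wrist','w3');a=cv2.imread('pics/w2.png');print(bot.get_obs()['eef_pos'])
cv2.imwrite('pics/w23.png',np.hstack([cv2.resize(a[:,100:420],None,fx=1.25,fy=1.5),cv2.resize(im[:,100:420],None,fx=1.25,fy=1.5)]))"
```

```text
clock: 7.28
eef_pos: [0.4948, 0.217, 0.2511]
tool_rot: [0.784, 0.621, -0.0, 0.0]
ft_force: [0.2, -0.1, 0.6]
grip_width: 0.0851
[0.49536065 0.21642631 0.25095839]
clock: 7.67
eef_pos: [0.5167, 0.2766, 0.2808]
tool_rot: [0.784, 0.62, 0.0, 0.0]
ft_force: [0.2, 0.1, -0.6]
grip_width: 0.0858
[0.516082   0.27577615 0.28042663]
```

View pics/w23.png

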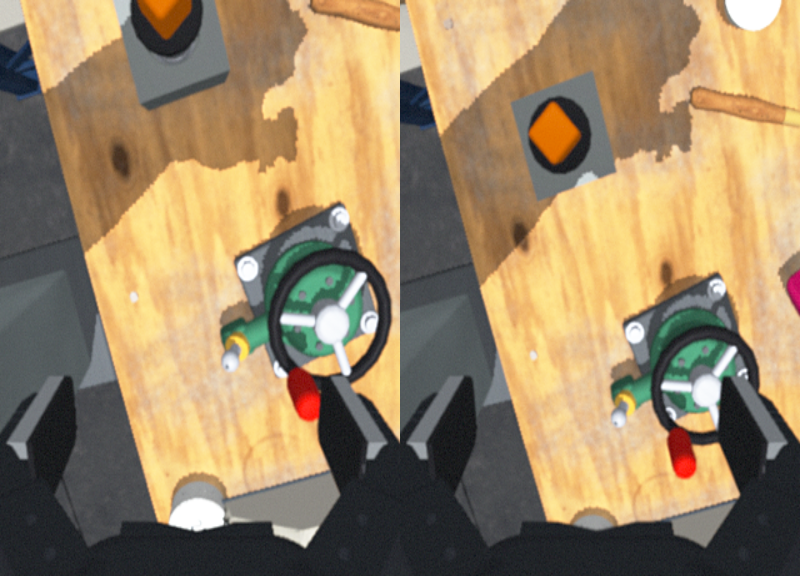

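w2: nipple ball ≈(231,362), brass foot (236,345), crank back at its start. w3: grip top (555-400,132), rotated ~45° to the picture, stand (565,135). Zoomed crops for exact picking:

```bash
python3 - <<'E'
from h import *
np.set_printoptions(precision=4,suppress=True)
C={'w1':(257,123),'w2':(286,236),'w3':(276,276),'side0':(233,217),'top0':(267,205)}
t=[]
for f,(u,v) in C.items():
    c=cv2.imread(f'pics/{f}.png')[v-20:v+20,u-20:u+20];t.append(cv2.resize(c,(260,260),interpolation=cv2.INTER_CUBIC))
c=cv2.imread('pics/w3.png')[60:120,195:255];t.append(cv2.resize(c,(260,260),interpolation=cv2.INTER_CUBIC))
cv2.imwrite('pics/z.png',np.vstack([np.hstack(t[:3]),np.hstack(t[3:])]))
im=cv2.imread('pics/w3.png');h=cv2.cvtColor(im,cv2.COLOR_BGR2HSV);m=cv2.inRange(h,(7,180,200),(20,255,255));m[150:]=0
k,_=cv2.findContours(m,cv2.RETR_EXTERNAL,cv2.CHAIN_APPROX_NONE);k=max(k,key=cv2.contourArea)
p=np.array([atz('w3',*q[0],.148)[:2]*1000 for q in k],np.float32);print(cv2.minAreaRect(p),len(k),cv2.boundingRect(k))
E
```

```text
((507.91180419921875, 360.27301025390625), (21.877851486206055, 21.34049415588379), 30.322139739990234) 80 (204, 69, 38, 39)
```

View pics/z.png

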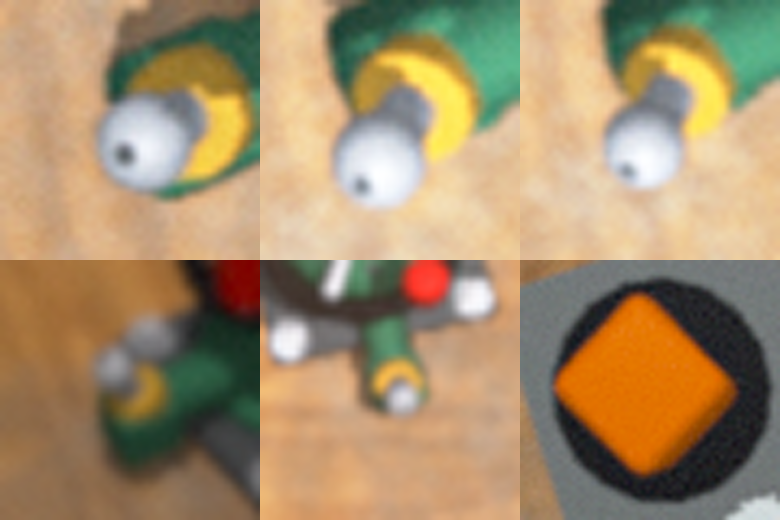

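```bash
python3 - <<'E'
from h import *
np.set_printoptions(precision=4,suppress=True)
b=[('w1',258.65,124.2),('w2',283.8,240.7),('w3',274.4,278.1)]
print(tri(*b)); B,r=tri(*b,('side0',230.2,213.4),('top0',268.5,205.7));print('ball',B,r)
T,r=tri(('w1',255.7,126.2),('w2',281.3,244),('w3',272,281.8));print('hole',T,r,T-B)
W=np.array([.588,.1565]);d=B[:2]-W;print(np.degrees(np.arctan2(d[1],d[0])),np.linalg.norm(d))
o=bot.get_obs();print(o['joint_pos'],o['eef_pos'])
for z in(.104,): print('flange',atz('w3',195+(661-520)/260*60-.5,60+(390-260)/260*60-.5,z))
E
```

```text
(array([0.5046, 0.1381, 0.057 ]), [0.00010304297433115926, 0.0003125241659502829, 0.0002525693591201241])
ball [0.5059 0.1376 0.0571] [0.0013294794426164536, 0.0013374967753767423, 0.001517239113126905, 0.0018419468198354358, 0.002351288833098999]
hole [0.5012 0.1372 0.0626] [8.693873398812255e-05, 0.00010182043907153295, 0.00016350089787671288] [-0.0046 -0.0004  0.0055]
-167.03794005930146 0.08428142090968635
[ 0.4911  0.4054  0.3423  1.509  -0.0006  2.2948] [0.5161 0.2758 0.2804]
flange [0.5078 0.3604 0.104 ]
```

```bash
python3 -m jog '[[[-0.007,0.04,-0.03,0,0,7,0],[-0.007,0.083,-0.06,0,0,14,0],[-0.007,0.083,-0.08,0,0,21,0],[-0.007,0.083,-0.08,0,0,28,0],[-0.007,0.083,-0.08,0,0,35,0],[-0.007,0.083,-0.08,0,0,42,0],[-0.007,0.083,-0.09,0,0,43.6,0],[-0.007,0.083,-0.1,0,0,43.6,0],[-0.007,0.083,-0.1,0,0,43.6,0]]]'
```

```text
clock: 8.47
eef_pos: [0.5074, 0.3573, 0.1781]
tool_rot: [0.499, 0.867, -0.003, -0.001]
ft_force: [0.8, 0.3, -0.8]
grip_width: 0.0855
```

```bash
python3 -m jog '[[[0,0.0015,-0.02,0,0,0,0],[0,0.0015,-0.04,0,0,0,0],[0,0.0015,-0.055,0,0,0,0],[0,0.0015,-0.062,0,0,0,0],[0,0.0015,-0.062,0,0,0,0],[0,0.0015,-0.062,0,0,0,0]]]'
python3 -m jog '[[[0,0,0,0,0,0,255],[0,0,0,0,0,0,255],[0,0,0,0,0,0,255],[0,0,0,0,0,0,255],[0,0,0,0,0,0,255],[0,0,0,0,0,0,255],[0,0,0,0,0,0,255],[0,0,0,0,0,0,255],[0,0,0,0,0,0,255]]]'
```

```text
clock: 8.97
eef_pos: [0.5084, 0.3607, 0.1193]
tool_rot: [0.498, 0.867, -0.0, -0.0]
ft_force: [-0.4, 0.0, 0.6]
grip_width: 0.0855
clock: 9.72
eef_pos: [0.5086, 0.3614, 0.1197]
tool_rot: [0.498, 0.867, 0.0, 0.0]
ft_force: [0.2, 0.1, 2.3]
grip_width: 0.0232
```

```bash
python3 -m jog '[[[0,0,0.015,0,0,0,255],[0,0,0.035,0,0,0,255],[0,0,0.06,0,0,0,255],[0,0,0.09,0,0,0,255],[0,0,0.125,0,0,0,255],[-0.01,-0.037,0.13,1.1,-4.9,0,255],[-0.02,-0.074,0.13,2.3,-9.8,0,255],[-0.03,-0.111,0.13,3.4,-14.7,0,255],[-0.04,-0.148,0.13,4.5,-19.7,0,255],[-0.05,-0.185,0.13,5.67,-24.56,0,255]]]'
python3 -m jog '[[[-0.005,-0.02,0,0,0,0,255],[-0.0102,-0.041,-0.02,0,0,0,255],[-0.0144,-0.0523,-0.0597,0,0,0,255],[-0.0144,-0.0523,-0.0597,0,0,0,255],[-0.0144,-0.0523,-0.0597,0,0,0,255],[-0.0144,-0.0523,-0.0597,0,0,0,255]]]'
python3 - <<'E'
from h import *
np.set_printoptions(precision=4,suppress=True)
for n in('side','top','wrist'): snap(n,n+'5')
o=bot.get_obs();z=R.from_quat(o['tool_rot']).as_matrix();print(o['eef_pos'],z[:,2],z[:,0],o['joint_pos'],o['ft_force'])
a=cv2.imread('pics/side5.png')[140:260,170:330];b=cv2.imread('pics/wrist5.png')
cv2.imwrite('pics/v5.png',np.hstack([cv2.resize(a,(400,300),interpolation=cv2.INTER_CUBIC),cv2.resize(b,(400,300))]))
E
```

```text
clock: 10.55
eef_pos: [0.4564, 0.1744, 0.2476]
tool_rot: [0.485, 0.847, 0.148, 0.161]
ft_force: [0.5, -0.6, -1.9]
grip_width: 0.0234
clock: 11.05
eef_pos: [0.4443, 0.1241, 0.1899]
tool_rot: [0.486, 0.846, 0.148, 0.16]
ft_force: [1.0, 0.2, -1.7]
grip_width: 0.0236
[0.4464 0.1252 0.1922] [ 0.4189  0.0975 -0.9028] [-0.4774  0.8693 -0.1277] [ 0.2903 -0.1104 -0.6098  0.6275 -0.0265  1.3251] [ 0.7965 -0.2233 -2.0217]
```

View pics/v5.png

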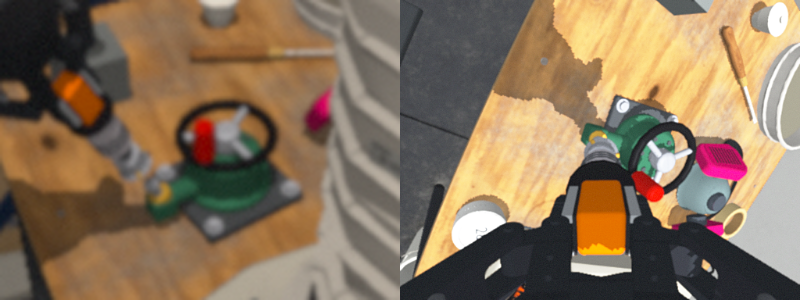

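Side crop: the coupler lines up just above the nipple; wrist crop: gun held straight, crank and bystanders in place. I overlay predicted points to check alignment.

```bash
python3 - <<'E'
from h import *
n=np.array([-.4118,-.0951,.9063]);tip=np.array([.5013,.1373,.0643]);T=np.array([.4443,.1241,.1899])
pts={'mouth':T-n*.1117,'flange':T-n*(.022-.0063),'tip':tip}
out=[]
for f,(u,v),h in(('side5',(225,205),32),('wrist5',(258,185),42),('top5',(268,210),30)):
    im=cv2.imread(f'pics/{f}.png')[v-h:v+h,u-h:u+h];k=266/(2*h);im=cv2.resize(im,(266,266),interpolation=cv2.INTER_CUBIC)
    for nme,p in pts.items():
        q=proj(f,p);print(f,nme,np.round(q,1));x,y=[int(round((q[i]-(u,v)[i]+h+.5)*k)) for i in(0,1)]
        cv2.circle(im,(x,y),2,(255,0,255) if nme!='tip' else (255,255,0),-1)
    out.append(im)
cv2.imwrite('pics/o5.png',np.hstack(out))
E
```

```text
side5 mouth [222.7 206.5]
side5 flange [203.8 184.7]
side5 tip [227.5 212. ]
wrist5 mouth [253.7 194.3]
wrist5 flange [253.1 247.5]
wrist5 tip [253.7 185.5]
top5 mouth [269.5 211.4]
top5 flange [274.  225.5]
top5 tip [268.3 207.9]
```

View pics/o5.png

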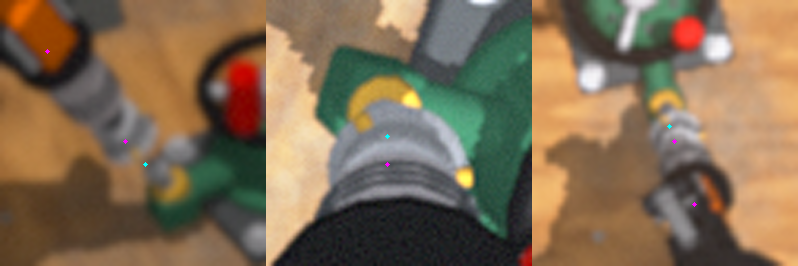

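```bash
python3 - <<'E'
from h import *
n=np.array([-.4118,-.0951,.9063]);tip=np.array([.5013,.1373,.0643])
print('foot pred wrist',proj('wrist5',tip-.024*n),'side',proj('side5',tip-.024*n),'top',proj('top5',tip-.024*n))
a=cv2.imread('pics/wrist5.png')[150:300,190:320];a=cv2.resize(a,None,fx=4,fy=4,interpolation=cv2.INTER_CUBIC)
b=cv2.imread('pics/side5.png')[165:235,190:250];b=cv2.resize(b,(270,315),interpolation=cv2.INTER_CUBIC);b=cv2.copyMakeBorder(b,0,285,0,0,0)
cv2.imwrite('pics/q.png',np.hstack([a,b]))
E
```

```text
foot pred wrist [np.float64(253.77535663648297), np.float64(179.02552706861115)] side [np.float64(231.62922539279688), np.float64(216.83156482319757)] top [np.float64(267.3558450273097), np.float64(204.83729251910046)]
```

View pics/q.png

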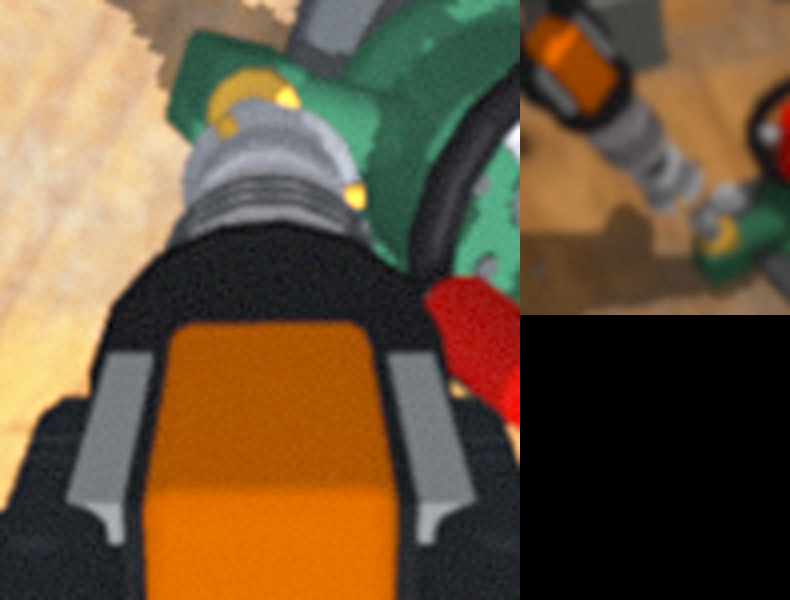

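```bash
python3 - <<'E'
from h import *
np.set_printoptions(precision=4,suppress=True)
o=bot.get_obs();print(o['clock'],o['eef_pos'],o['joint_pos'])
M=R.from_quat(o['tool_rot']).as_matrix();m=np.load('pics/wrist5.npz')['T'];print('cam in tool now',M.T@(m[:3,3]-o['eef_pos']),M.T@m[:3,:3])
m=np.load('pics/wrist0.npz')['T'];M0=R.from_quat([0.9894,0.1454,-0.0001,-0.0008]).as_matrix();print('start',M0.T@(m[:3,3]-[0.1437,-0.4784,0.2386]))
m=np.load('pics/w3.npz')['T'];M3=R.from_euler('z',0).as_matrix()
M3=R.from_quat([.784,.6207,0,0]).as_matrix();print('w3',M3.T@(m[:3,3]-[0.516082,0.27577615,0.28042663]),m[:3,3])
for k in range(3):
    bot.camera('top');o=bot.get_obs();print(o['clock'],o['eef_pos'])
E
```

```text
11.2 [0.4464 0.1252 0.1922] [ 0.2903 -0.1104 -0.6098  0.6275 -0.0265  1.3251]
cam in tool now [ 0.0708 -0.001  -0.1344] [[-0.0004 -0.9604 -0.2787]
 [ 1.     -0.0001 -0.0009]
 [ 0.0008 -0.2787  0.9604]]
start [ 0.0699  0.0002 -0.1339]
w3 [ 0.0712 -0.0003 -0.1344] [0.5322 0.3451 0.4148]
11.25 [0.4461 0.1251 0.1919]
11.3 [0.4456 0.1249 0.1915]
11.35 [0.4452 0.1248 0.1911]
```

```bash
python3 -m jog '[[[0,0,0,0,0,0,255],[0,0,0,0,0,0,255],[0,0,0,0,0,0,255],[0,0,0,0,0,0,255],[0,0,0,0,0,0,255],[0,0,0,0,0,0,255]]]'
python3 -c "
from h import *
o=bot.get_obs();print(o['eef_pos'],R.from_quat(o['tool_rot']).as_matrix()[:,2])"
```

```text
clock: 11.85
eef_pos: [0.4439, 0.1239, 0.1896]
tool_rot: [0.486, 0.847, 0.148, 0.16]
ft_force: [0.3, -0.4, -3.1]
grip_width: 0.0231
[0.44392403 0.1238781  0.18957718] [ 0.41491527  0.09573622 -0.90480931]
```

```bash
python3 -m jog '[[[0.0025,0.0006,-0.0054,0,0,0,255],[0.005,0.0012,-0.0109,0,0,0,255],[0.0075,0.0018,-0.0163,0,0,0,255],[0.0102,0.0025,-0.0215,0,0,0,255],[0.0102,0.0025,-0.0215,0,0,0,255],[0.0102,0.0025,-0.0215,0,0,0,255],[0.0102,0.0025,-0.0215,0,0,0,255],[0.0102,0.0025,-0.0215,0,0,0,255]]]'
python3 -m jog '[[[0.001,0.0003,-0.0023,0,0,0,255],[0.002,0.0005,-0.0045,0,0,0,255],[0.0031,0.0007,-0.0068,0,0,0,255],[0.0041,0.001,-0.0091,0,0,0,255],[0.0052,0.0012,-0.0113,0,0,0,255],[0.0062,0.0014,-0.0136,0,0,0,255],[0.0062,0.0014,-0.0136,0,0,0,255],[0.0062,0.0014,-0.0136,0,0,0,255],[0.0062,0.0014,-0.0136,0,0,0,255]]]'
```

```text
clock: 12.52
eef_pos: [0.4543, 0.1264, 0.1683]
tool_rot: [0.486, 0.846, 0.148, 0.16]
ft_force: [-0.3, -0.5, -2.5]
grip_width: 0.023
clock: 13.27
eef_pos: [0.4604, 0.1279, 0.1546]
tool_rot: [0.486, 0.847, 0.148, 0.16]
ft_force: [-0.9, -0.2, -0.5]
grip_width: 0.0234
```

```bash
python3 -m jog '[[[0.0008,0.0002,-0.0018,0,0,0,255],[0.0016,0.0004,-0.0036,0,0,0,255],[0.0025,0.0006,-0.0054,0,0,0,255],[0.0033,0.0008,-0.0072,0,0,0,255],[0.0033,0.0008,-0.0072,0,0,0,255],[0.0033,0.0008,-0.0072,0,0,0,255]]]'
python3 -m jog '[[[0.0008,0.0002,-0.0018,0,0,0,255],[0.0016,0.0004,-0.0036,0,0,0,255],[0.0025,0.0006,-0.0054,0,0,0,255],[0.0033,0.0008,-0.0072,0,0,0,255],[0.0033,0.0008,-0.0072,0,0,0,255],[0.0033,0.0008,-0.0072,0,0,0,255],[0.0033,0.0008,-0.0072,0,0,0,255]]]'
python3 -c "
from h import *
o=bot.get_obs();n=np.array([-.4118,-.0951,.9063]);t=np.array([.5013,.1373,.0643]);d=o['eef_pos']-t;print(o['eef_pos'],o['ft_force']@n,'along',d@n,'off',d-(d@n)*n)"
```

```text
clock: 13.77
eef_pos: [0.4637, 0.1288, 0.1475]
tool_rot: [0.486, 0.847, 0.149, 0.16]
ft_force: [-2.2, 1.4, 0.9]
grip_width: 0.0235
clock: 14.35
eef_pos: [0.4671, 0.1295, 0.1404]
tool_rot: [0.486, 0.846, 0.149, 0.16]
ft_force: [-5.4, 0.7, 5.3]
grip_width: 0.0234
[0.46706046 0.12954868 0.14038623] 6.963631612504504 along 0.0837939444679962 off [0.0002668  0.00021748 0.00014378]
```

```bash
python3 -m jog '[[[0.0006,0.0001,-0.0014,0,0,0,255],[0.0012,0.0003,-0.0027,0,0,0,255],[0.0012,0.0003,-0.0027,0,0,0,255],[0.0012,0.0003,-0.0027,0,0,0,255],[0.0012,0.0003,-0.0027,0,0,0,255],[0.0012,0.0003,-0.0027,0,0,0,255],[0.0012,0.0003,-0.0027,0,0,0,255]]]'
python3 - <<'E'
from h import *
n=np.array([-.4118,-.0951,.9063]);t=np.array([.5013,.1373,.0643])
for i in range(4):
    bot.camera('top');o=bot.get_obs();d=o['eef_pos']-t;print(o['eef_pos'],o['ft_force'],o['ft_force']@n,'along',d@n)
snap('wrist','wrist6');snap('side','side6')
a=cv2.imread('pics/wrist6.png')[130:280,190:320];a=cv2.resize(a,None,fx=3,fy=3,interpolation=cv2.INTER_CUBIC)
b=cv2.imread('pics/side6.png')[155:245,185:275];b=cv2.resize(b,(400,400),interpolation=cv2.INTER_CUBIC);b=cv2.copyMakeBorder(b,0,50,0,0,0)
cv2.imwrite('pics/r.png',np.hstack([a,b]))
E
```

```text
clock: 14.93
eef_pos: [0.4682, 0.1298, 0.1379]
tool_rot: [0.486, 0.846, 0.149, 0.16]
ft_force: [-7.2, 0.4, 7.4]
grip_width: 0.0239
[0.46822865 0.12984885 0.13787409] [-6.30639452  0.59898073  6.86002904] 8.757254514339854 along 0.08100758720422903
[0.4682169  0.12985061 0.13785035] [-6.24362595  0.51001124  7.83210933] 9.620863782713222 along 0.08099074484869458
[0.46821406 0.1298627  0.13786983] [-6.66665131  0.77961452  7.77830514] 9.720663615882335 along 0.08100841580920243
[0.46821125 0.12985698 0.13786581] [-6.29176962  0.527358    7.79867501] 9.608738147563258 along 0.08100647512688935
```

View pics/r.png

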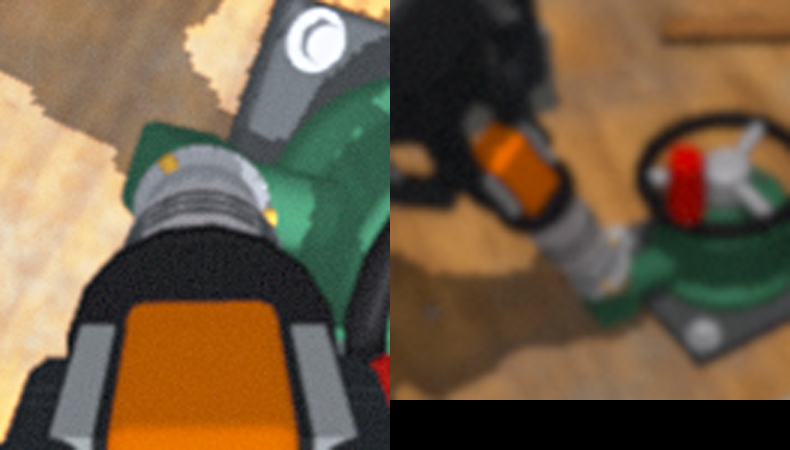

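```bash
python3 - <<'E'
from h import *
for f in('side0','side6'):
    h=cv2.cvtColor(cv2.imread(f'pics/{f}.png'),cv2.COLOR_BGR2HSV)[180:212,236:262];y,x=np.nonzero(cv2.inRange(h,(0,150,100),(6,255,255)));print(f,x.mean(),y.mean(),len(x))
a,b=[cv2.imread(f'pics/{f}.png').astype(int) for f in('side0','side6')]
print('tin diff',abs(a-b)[265:305,205:245].mean(),'crucible',abs(a-b)[130:155,245:270].mean())
bot.job_done();o=bot.get_obs();print(o['clock'],o['ft_force'],o['grip_width'])
E
```

```text
side0 14.109243697478991 14.781512605042018 119
side6 15.15126050420168 15.596638655462185 119
tin diff 4.213333333333333 crucible 3.6368
the job is handed in; nothing more can be done
the job is handed in; nothing more can be done
```

I finished the job and handed it in at about 15 s of the 72 s allowed. No verdict was reported.

- **Wheel:** I pinched the crank from above and led it one full turn counter-clockwise. In the side view it came back to within about 1.3 pixels (a few mm) of its start.
- **Gun:** I took it from the stand, leaned it 25° to match the nipple and pressed it straight on.
- **Last checks:**
  - The push along the gun's axis was about 12 N, allowing for the gun's weight.
  - That puts the coupler 11 mm in by force and 12.7 mm by geometry. The two figures disagree by about 1.5 mm, but both are above the 7.5 mm needed.
  - The gun's axis was about 0.3 mm off the measured nipple axis just before the final 3 mm push.
  - The grip was steady at 23.9 mm.
- **Bystanders:** The tin and crucible showed no visible change in the side view, beyond image noise.
- **Not directly confirmed:** I never saw the jaws snap. I infer it from the push being well above the 6 N needed and from the coupler sitting down at the nipple's foot. At the one earlier look that seemed about 3 mm off, the arm was still settling, and it was back on the axis before I pressed. My final reading of the robot's state after handing in returned nothing.

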